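Reset a bench interlock behind its push-latch cover

TASK

The white interlock box on the bench has tripped. Press its blue push-latch cover down until it stops and let go so that it pops open, push the red reset button inside all the way down, then push the cover shut from its outer side and press it down until it stops, so that it latches and stays shut when you let go. Only push with the fingers: do not lift, pull or pinch the cover by its underside, and leave the small things round the box where they stand.

Things in the scene. Friction and masses are not known exactly. Their poses are not given: they have to be found in the camera images.
- interlock_box: White box with a black base plate, fixed to the bench, 150 x 150 mm, 70 mm high; origin at the centre of its underside; x points from its front (towards the robot) to its back, z up. Under the cover lies an open well, from 62 mm in front of the centre to 58 mm behind it, 97 mm wide; a black latch housing fills its front 34 mm, 14 mm below the box's top.
- cover (a joint): Angle of the blue cover, rad. 0 = shut and latched, 1.85 = fully open (leaning 16 degrees to the back), -0.1 = pressed to its hard stop. From 0: press beyond -0.085 and let go, and a damped spring swings it to 1.85 in about 2 s. From open: push it shut, press it beyond -0.085 too (to the stop is right) and let go, and it latches near 0 (0 to 0.02). Each full press and release switches it.
- cover_press (a point): Centre of the round white mark, 20 mm across, on the cover's outer face, 25 mm from its free (front) edge, 89 mm from the hinge line; moves with the cover. z = outward normal of the outer face, x = from free edge to hinge. Pushing the cover here takes 1 to 4 N, more if fast; from latched it sinks 8.9 mm to the hard stop, of which the first 7.6 mm are needed to switch the latch.
- cover_edge (a point): Middle of the free edge of the cover, at its outer face, 114 mm from the hinge line; moves with the cover. The cover is a 4 mm blue plate with a 4 mm grey panel (96 x 80 mm) under it and a thin steel striker near this edge. The fingers must not push on the grey underside panel with more than 2 N.
- cover_hinge (a point): Middle of the hinge line, at the back edge of the well, parallel to the box's y, 55 mm behind its centre and 70 mm above the bench. The cover is a plate 114 mm long and 92 mm wide; shut, it lies from here towards the box's front, its outer face 4 mm above this line.
- reset_button (a joint): Travel of the red button, m: 0 = out, 0.006 = fully down; it springs back. Fully down takes about 5 N; beyond 0.0045 counts.
- reset_button_top (a point): Centre of the top of the red button (28 mm across, in a yellow ring); 51 mm in front of the hinge line. The button is pressed straight down.
- optic_box_3_mid (a point): Loose bystander: closed small dark grey box, 55 x 55 x 21 mm; point at its centre. Leave it alone.
- post_holder_1_mid (a point): Loose bystander: black upright round post holder with a side screw, 25 x 32 x 66 mm; point at half its height. Leave it alone.
- masking_tape_mid (a point): Loose bystander: small tan roll of tape, 42 mm across, 18 mm high; point at its centre. Leave it alone.
- small_vice_block_mid (a point): Loose bystander: black V-block, 32 x 50 x 26 mm; point at its centre. Leave it alone.

How it is judged:
On the way, in this order (a step that is already met when the one before it is completed fails the run):
1. the cover has popped open (past 1.5 rad) (value of joint cover above 1.5 rad), for 0.1 s.
2. the reset button is pushed down beyond 4.5 mm of its 6 mm while the cover stands open (value of joint reset_button above 0.0045 m and value of joint cover above 1 rad), for 0.04 s.
3. the cover is pushed shut (below 0.05 rad) (value of joint cover below 0.05 rad), for 0.04 s.
At the end, for the whole second after the job is handed in: The cover is latched shut by itself (between -0.03 and 0.04 rad, at rest), the button is out again, and each of the four small things is within 30 mm of where it stood (value of joint cover between -0.03 and 0.04 rad and velocity of joint cover between -0.05 and 0.05 rad/s and value of joint reset_button below 0.002 m and distance of each of optic_box_3_mid, post_holder_1_mid, masking_tape_mid, small_vice_block_mid from where it was at the start of the episode below 0.03 m); the robot touches nothing.
It fails at once if the fingers push on the underside of the cover with more than 2 N (lifting or pinching it) (contact force between the fingers and cover_c8 above 2 N).
It fails at once if one of the small things beside the box is moved, lifted or knocked by more than 30 mm (distance of any of optic_box_3_mid, post_holder_1_mid, masking_tape_mid, small_vice_block_mid from where it was at the start of the episode above 0.03 m).
It also fails if it takes over 53 s, if anything falls off the work surface, if the arm or the gripper's body presses on something with over 40 N, if the wrist force passes 120 N, or if a joint passes its speed limit or range.

ROBOT

A 6-joint arm with a two-finger parallel gripper is mounted at the origin on a cart in front of the work surface, level with it; the furniture and walls round the work are solid. World frame = base frame: x ahead of the robot, y to its left, z up, the work surface at z = 0. Lengths are in m, angles in rad, forces in N, time in s.
With the tool pointing down it reaches from about 0.35 to 0.775 m from the base axis. Payload 5.5 kg.
Tool frame: the origin (TCP) lies midway between the tips of the shut fingers; the grasp point (between the pads) lies 19 mm behind it; z points along the fingers, x is the direction in which the jaws open and shut, and the axes are right-handed (so a half turn about z gives the same grasp; the last joint's range is limited). The gripper opens to 85 mm and grips with 20 to 120 N. Pads are 22 mm wide; open, the fingers measure 114 mm over their backs; the gripper's body (76 mm by 85 mm) begins 54 mm behind the grasp point. The pads swing forward as they close: fully open they stand 13 mm farther back than shut.
Start: joints at [-1.44, 0.313, 0.046, 1.304, 0, 1.431], TCP at [0.154, -0.554, 0.231] pointing down, gripper open.
Joint ranges: [-2.76, 2.76], [-0.86, 1.69], [-1.03, 1.26], [-2.2, 2.34], [-1.47, 1.5], [-3.14, 3.14]. Speed limits (rad/s): [2.57, 2.57, 3.14, 3.14, 3.14, 3.14].

INTERFACE

Orientations are given as a unit quaternion [w, x, y, z].
In Python, from workcell import env gives the robot as it stands. The module is installed in compiled form; this text tells all that it offers.
- The arm moves only by the tool apply_moves, never from a script. Its argument "moves" is a list of rows, each a list of 3 entries, a list of its own where there are three numbers: the shift along the tool's x, y, z in cm, then the turn about the tool's z in degrees, then the opening, from 0 (shut) to 1 (fully open). In form: [[[x, y, z], yaw, gripper], ...]. A call has exactly 10 rows; each row is the pose to reach, as a shift and turn from the pose commanded when the call began, along the tool's axes at that moment; what a row does not reach only later rows make up. A row lasts 1/8 s, in which the tool goes at most 62.5 mm and 10.7 degrees, less where a joint would pass 70% of its speed; a pose out of reach is approached as far as the arm can. A call with a gripper value outside its range is refused whole. The fingers move at their own pace and stop on an object; "squeeze" is the grip in N (left out, the last holds). Time passes only in rows, so rows that repeat a pose let the fingers close, or fill a call up. It gives the time, the measured TCP pose, the force and the opening at its end, in the units of the state.
- env.get_state(): the state, without advancing time (a new reading comes with each control period).
- env.read_camera(name): name is "side" or "top" or "wrist"; returns a dict with "pixels" (384x512x3 uint8, red, green, blue), "fov_y" (degrees; the focal length in pixels is half the picture's height over the tangent of half this angle, whatever the lens; pixels are square), "cx", "cy" (the principal point, pixels), "dist" ([k1, k2, p1, p2, k3] as OpenCV has them; the pictures are not rectified), "world_from_camera" (4x4, takes a point from camera to world coordinates); the wrist camera has in their place "hand_eye" (4x4, takes a point from camera to tool coordinates, whose origin is the TCP and whose axes are the tool frame's). Camera axes: x right, y down, z forward; pixel columns grow to the right and rows downward; lengths in m; the calibration is good to about 2 mm. A picture is of the moment at which its call begins: read the wrist's pose just before it. There is no depth.
- env.hand_in(): hands the job in, once; it reports no verdict.
The state is a dict: "clock": time; "joint_pos": joint angles; "qvel": joint speeds; "tau": joint torques, N m; "tcp_pos": TCP position; "orientation": TCP orientation; "wrist_force": force on the tool from outside, world axes, zero at the start; "ft_torque": the same for the moment, N m; "finger_gap": finger opening in m.
Only numpy, scipy, OpenCV 4.12 (cv2) and the standard library are available. Lean on these libraries where they do the work, as an engineer would, in place of code of your own. Each camera call takes 0.05 s, during which the arm holds its last target.

## Working session

There is one attempt and no reset: what is moved stays moved. The work goes in short steps, Python scripts to look and compute and a tool call to move; the robot and the scene stay as the last step left them, time stands still between calls to the robot, and variables do not carry over. Pictures are saved under pics/ and viewed, and the job is handed in when it is done.

Besides the shell and the picture viewer there is one more tool, called as name(argument=value, ...) on one line, values as JSON. apply_moves: Moves the arm, as the interface text tells. Its arguments: {"type":"object","properties":{"moves":{"type":"array","items":{"type":"array"}},"squeeze":{"type":"number"}},"required":["moves"]}

```bash
mkdir -p pics
python3 - <<'E'
from workcell import env
import cv2,pickle
s=env.get_state();print(s)
for n in ("top","side"):
    r=env.read_camera(n);cv2.imwrite(f"pics/{n}0.png",r["pixels"][:,:,::-1]);pickle.dump(r,open(f"{n}0.pkl","wb"))
    print({k:v for k,v in r.items() if k!="pixels"})
E
```

```text
{'clock': 0.0, 'joint_pos': array([-1.43961778e+00,  3.14027518e-01,  4.49798726e-02,  1.30361820e+00,
       -3.54106049e-05,  1.43120639e+00]), 'qvel': array([ 5.60818341e-04, -9.58688818e-04,  6.36469484e-04,  2.11426819e-05,
       -6.01936775e-04,  1.10692450e-03]), 'tau': array([ 2.83234685e-04, -4.80629110e+01,  2.98531008e+01,  1.94560160e-02,
       -2.48688120e-04, -5.31401952e-06]), 'tcp_pos': array([ 0.15371366, -0.55353346,  0.23039383]), 'orientation': array([-6.51283183e-04,  7.96075035e-01, -6.05197211e-01, -6.70762321e-04]), 'wrist_force': array([0.03490034, 0.54720575, 0.2548056 ]), 'ft_torque': array([-0.01078823,  0.04461743,  0.03422182]), 'finger_gap': 0.08565295444474955}
{'fov_y': 43.884391035646914, 'cx': 256.06408472198115, 'cy': 193.2159462883142, 'dist': array([-0.06254338,  0.        ,  0.        ,  0.        ,  0.        ]), 'world_from_camera': array([[-0.01590282, -0.98732539,  0.15791033,  0.39544574],
       [-0.99982304,  0.01411523, -0.01243543,  0.19092491],
       [ 0.01004888, -0.15808014, -0.98737515,  0.90599607],
       [ 0.        ,  0.        ,  0.        ,  1.        ]])}
{'fov_y': 57.47625666635299, 'cx': 260.52685814847746, 'cy': 190.5206455495277, 'dist': array([-0.03456112,  0.        ,  0.        ,  0.        ,  0.        ]), 'world_from_camera': array([[ 0.79874404,  0.26412464, -0.54059794,  0.97974113],
       [ 0.60137542, -0.32230582,  0.7310722 , -0.44231519],
       [ 0.01885632, -0.90904188, -0.41627792,  0.44491309],
       [ 0.        ,  0.        ,  0.        ,  1.        ]])}
```

View pics/top0.png

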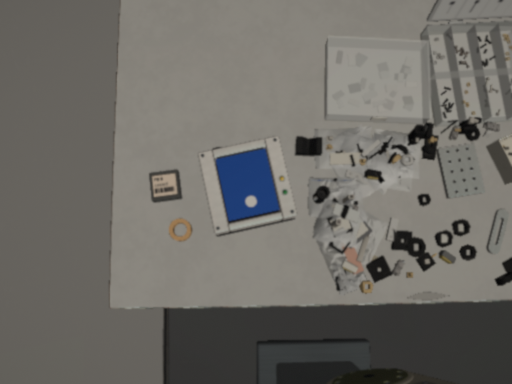

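View pics/side0.png

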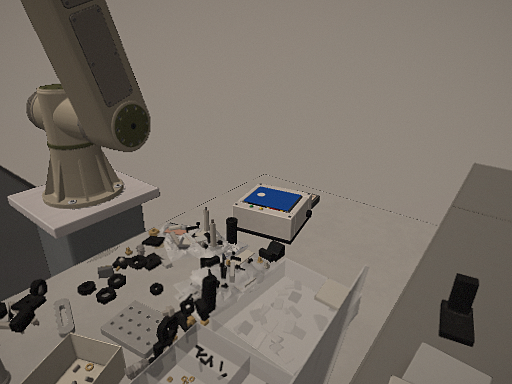

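The top view shows the box centred near (248,187), with the blue cover and its white mark at (251,202). The bystanders are the dark box (165,186), tape (180,230), V-block (308,147) and post (321,193). I'll segment the image for exact positions.

```bash
cat > h.py <<'E'
import cv2,pickle,numpy as np
def K(r):
    h=r["pixels"].shape[0];f=h/2/np.tan(np.radians(r["fov_y"])/2)
    return np.array([[f,0,r["cx"]],[0,f,r["cy"]],[0,0,1]])
def onplane(r,uv,z,T=None):
    T=r["world_from_camera"] if T is None else T
    uv=np.array(uv,float).reshape(-1,1,2)
    p=cv2.undistortPoints(uv,K(r),r["dist"]).reshape(-1,2)
    d=np.c_[p,np.ones(len(p))]@T[:3,:3].T
    o=T[:3,3]
    return o+d*((z-o[2])/d[:,2])[:,None]
def proj(r,P,T=None):
    T=r["world_from_camera"] if T is None else T
    Ti=np.linalg.inv(T);P=np.array(P,float).reshape(-1,3)
    return cv2.projectPoints(P,cv2.Rodrigues(Ti[:3,:3])[0],Ti[:3,3],K(r),r["dist"])[0].reshape(-1,2)
E
python3 - <<'E'
from h import *
r=pickle.load(open("top0.pkl","rb"));p=r["pixels"].astype(int)
b=((p[:,:,2]>p[:,:,0]+50)).astype(np.uint8)
n,l,st,c=cv2.connectedComponentsWithStats(b);i=1+np.argmax(st[1:,4]);print(st[i])
m=(l==i).astype(np.uint8)
cs,_=cv2.findContours(m,cv2.RETR_EXTERNAL,cv2.CHAIN_APPROX_NONE);cc=max(cs,key=len)
rect=cv2.minAreaRect(cc);box=cv2.boxPoints(rect);print(box)
W=onplane(r,box,0.074);print(W.round(4))
for k in range(4):print(np.linalg.norm(W[k]-W[(k+1)%4]),np.degrees(np.arctan2(*(W[(k+1)%4]-W[k])[1::-1])))
# mark: non-blue inside hull
h=np.zeros_like(m);cv2.fillPoly(h,[cc],1)
w=h&(1-m);n,l,st,c=cv2.connectedComponentsWithStats(w);i=1+np.argmax(st[1:,4]);print(st[i],c[i],onplane(r,c[i],.074))
for nme,uv,z in (("optic",(165,186),.02),("tape",(180,230),.018),("vb",(308,147),.026),("post",(321,193),.066)):print(nme,onplane(r,uv,z).round(3))
cv2.imwrite("pics/crop0.png",cv2.resize(r["pixels"][120:260,130:350,::-1],None,fx=3.5,fy=3.5,interpolation=cv2.INTER_CUBIC))
E
```

```text
[ 216  149   63   72 3089]
[[214.91763 159.12941]
 [265.21176 147.95293]
 [278.88235 209.47057]
 [228.58823 220.64705]]
[[0.5913 0.253  0.074 ]
 [0.6106 0.1627 0.074 ]
 [0.499  0.1408 0.074 ]
 [0.4805 0.2293 0.074 ]]
0.09238908628512377 -77.91815869265857
0.11378889251426734 -168.88081383501907
0.09048302210655879 101.75144855892297
0.11325107006651636 12.079733754877834
[245 195  13  13 131] [250.61832061 200.96183206] [[0.51481345 0.19026818 0.074     ]]
optic [[0.553 0.351 0.02 ]]
tape [[0.47  0.323 0.018]]
vb [[0.624 0.08  0.026]]
post [[0.529 0.064 0.066]]
```

View pics/crop0.png

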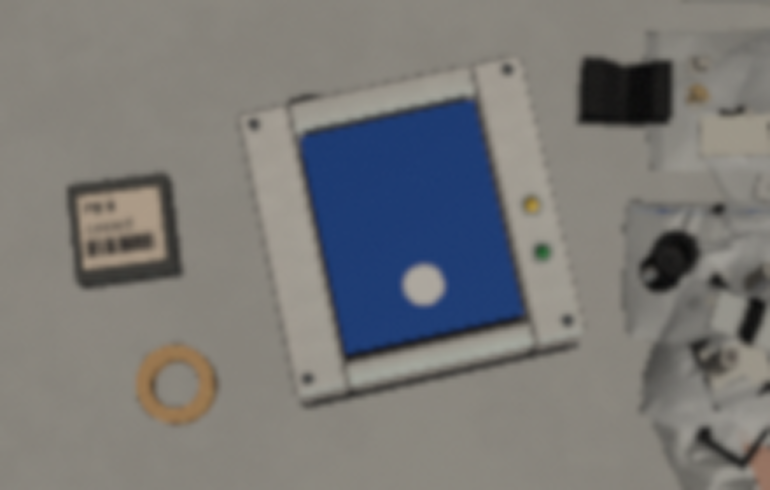

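apply_moves(moves=[[[-3.2, -4.7, 0], -10, 0], [[-6.5, -9.5, 0], -20, 0], [[-9.8, -14.2, 0], -30, 0], [[-13, -19, 0], -40, 0], [[-16.3, -23.7, 0], -50, 0], [[-19.6, -28.5, 0], -60, 0], [[-22.9, -33, 0], -70, 0], [[-26.2, -37.5, 0], -78, 0], [[-31, -40, 0], -86, 0], [[-36, -42.5, 0], -86, 0]], squeeze=40)

```text
clock: 1.35
tcp_pos: [0.4672, -0.0918, 0.2308]
orientation: [-0.0, 0.995, 0.101, -0.0]
wrist_force: [1.0, -0.5, 0.6]
finger_gap: 0.0004
```

```bash
cat >> h.py <<'E'
from scipy.spatial.transform import Rotation as R
def st():
    from workcell import env
    s=env.get_state();q=s["orientation"];M=R.from_quat(np.r_[q[1:],q[0]]).as_matrix()
    np.set_printoptions(suppress=True,precision=4)
    print(s["clock"],s["tcp_pos"],"F",s["wrist_force"],"gap",s["finger_gap"],"xaz",np.degrees(np.arctan2(M[1,0],M[0,0])),"q",s["joint_pos"]);return s,M
def to(M,p,t): print("shift cm",(M.T@(np.array(t)-p)*100).round(2))
E
python3 - <<'E'
from h import *
s,M=st();to(M,s["tcp_pos"],[.5143,.190,.16]);print(M)
E
```

```text
1.35 [ 0.4672 -0.0918  0.2308] F [ 1.0104 -0.4677  0.6115] gap 0.00039752123341815407 xaz 11.573745009704153 q [-0.3627  0.1229 -0.1978  1.2508 -0.0001  1.0061]
shift cm [ 10.27 -26.66   7.08]
[[ 0.9797  0.2006 -0.0007]
 [ 0.2006 -0.9797  0.0002]
 [-0.0007 -0.0003 -1.    ]]
```

apply_moves(moves=[[[1.9, -5, 0], 0, 0], [[3.8, -10, 0], 0, 0], [[5.8, -15, 0], 0, 0], [[7.7, -20, 0], 0, 0], [[9.4, -24.5, 0], 0, 0], [[10.3, -26.7, 1], 0, 0], [[10.3, -26.7, 5], 0, 0], [[10.3, -26.7, 9], 0, 0], [[10.3, -26.7, 12], 0, 0], [[10.3, -26.7, 12], 0, 0]])

```text
clock: 2.6
tcp_pos: [0.5121, 0.1882, 0.1086]
orientation: [0.0, 0.995, 0.1, -0.003]
wrist_force: [-0.1, -0.1, -0.8]
finger_gap: 0.0
```

Run:
```python
from h import *
from workcell import env
s,M=st();to(M,s["tcp_pos"],[.5143,.190,.074])
for n in ("wrist","top"):
    r=env.read_camera(n);cv2.imwrite(f"pics/{n}1.png",r["pixels"][:,:,::-1])
    if n=="wrist":print({k:v for k,v in r.items() if k!="pixels"})
```

```text
2.6 [0.5121 0.1882 0.1086] F [-0.1349 -0.0579 -0.7662] gap 3.48132950740192e-05 xaz 11.518794440167508 q [ 0.205   0.3298 -0.2411  1.0062 -0.0001  1.5747]
shift cm [ 0.27 -0.14  3.46]
{'fov_y': 59.31560850805758, 'cx': 261.5728510578011, 'cy': 196.5629220225667, 'dist': array([-0.047,  0.   ,  0.   ,  0.   ,  0.   ]), 'hand_eye': array([[ 1.    ,  0.0004,  0.0008, -0.0006],
       [-0.0006,  0.9552,  0.296 , -0.0757],
       [-0.0007, -0.296 ,  0.9552, -0.1421],
       [ 0.    ,  0.    ,  0.    ,  1.    ]])}
```

View pics/wrist1.png

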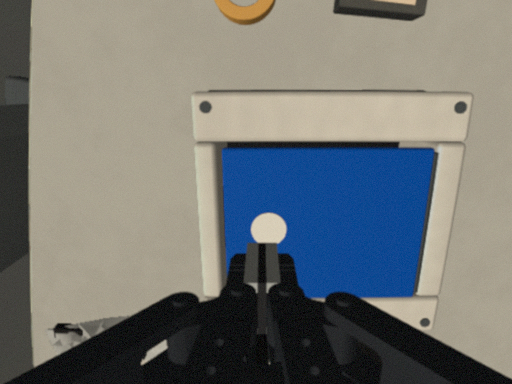

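The wrist view shows the shut fingers just short of the white mark at (268,228), aligned with the cover. Next I press down.

apply_moves(moves=[[[0.2, -0.1, 1], 0, 0], [[0.2, -0.1, 2], 0, 0], [[0.2, -0.1, 2.8], 0, 0], [[0.2, -0.1, 3.3], 0, 0], [[0.2, -0.1, 3.6], 0, 0], [[0.2, -0.1, 3.8], 0, 0], [[0.2, -0.1, 4.0], 0, 0], [[0.2, -0.1, 4.2], 0, 0], [[0.2, -0.1, 4.4], 0, 0], [[0.2, -0.1, 4.4], 0, 0]])

```text
clock: 3.95
tcp_pos: [0.5165, 0.19, 0.0672]
orientation: [0.0, 0.995, 0.1, 0.0]
wrist_force: [-0.7, 0.2, 1.1]
finger_gap: -0.0003
```

Run:
```python
from h import *
s,M=st()
```

```text
3.95 [0.5165 0.19   0.0672] F [-0.7257  0.2075  1.0694] gap -0.00030539369365058445 xaz 11.512640663528753 q [ 0.2067  0.3704 -0.2937  0.9065 -0.0001  1.5766]
```

apply_moves(moves=[[[0, 0, 0.1], 0, 0], [[0, 0, 0.2], 0, 0], [[0, 0, 0.3], 0, 0], [[0, 0, 0.4], 0, 0], [[0, 0, 0.4], 0, 0], [[0, 0, 0.4], 0, 0], [[0, 0, 0.4], 0, 0], [[0, 0, 0.4], 0, 0], [[0, 0, 0.4], 0, 0], [[0, 0, 0.4], 0, 0]])

```text
clock: 5.2
tcp_pos: [0.5168, 0.1901, 0.0654]
orientation: [0.0, 0.995, 0.1, 0.001]
wrist_force: [-5.9, -1.3, 15.8]
finger_gap: 0.0001
```

Run:
```python
from h import *
s,M=st()
```

```text
5.2 [0.5168 0.1901 0.0654] F [-5.8756 -1.2914 15.7969] gap 0.00011879217776186038 xaz 11.520236942935847 q [ 0.2068  0.3715 -0.2972  0.9003 -0.0002  1.5766]
```

apply_moves(moves=[[[0, 0, -4], 0, 0], [[-0.5, 0, -10], 0, 0], [[-1, 0, -15], 0, 0], [[-1, 0, -18], 0, 0], [[-1, 0, -18], 0, 0], [[-1, 0, -18], 0, 0], [[-1, 0, -18], 0, 0], [[-1, 0, -18], 0, 0], [[-1, 0, -18], 0, 0], [[-1, 0, -18], 0, 0]])

```text
clock: 6.45
tcp_pos: [0.5065, 0.188, 0.243]
orientation: [0.0, 0.995, 0.1, -0.0]
wrist_force: [-0.3, 0.7, 0.3]
finger_gap: -0.0004
```

apply_moves(moves=[[[0, 0, 0], 0, 0], [[0, 0, 0], 0, 0], [[0, 0, 0], 0, 0], [[0, 0, 0], 0, 0], [[0, 0, 0], 0, 0], [[0, 0, 0], 0, 0], [[0, 0, 0], 0, 0], [[0, 0, 0], 0, 0], [[0, 0, 0], 0, 0], [[0, 0, 0], 0, 0]])

```text
clock: 7.7
tcp_pos: [0.5066, 0.1881, 0.2433]
orientation: [0.0, 0.995, 0.1, 0.0]
wrist_force: [0.5, 0.2, -0.2]
finger_gap: -0.0001
```

Run:
```python
from h import *
from workcell import env
s,M=st()
P=[]
T=np.eye(4);T[:3,:3]=M;T[:3,3]=s["tcp_pos"]
for n in ("wrist","side"):
    r=env.read_camera(n);P.append(r["pixels"][:,:,::-1]);
    pickle.dump((r,T),open(n+"2.pkl","wb"))
    cv2.imwrite(f"pics/{n}2.png",P[-1])
to(M,s["tcp_pos"],[.551,.1976,.08])
```

```text
7.7 [0.5066 0.1881 0.2433] F [ 0.4925  0.1721 -0.1691] gap -0.0001344381789752723 xaz 11.518204981535698 q [ 0.2069  0.2425 -0.0199  1.3083 -0.0001  1.5767]
shift cm [ 4.54 -0.05 16.33]
```

View pics/wrist2.png

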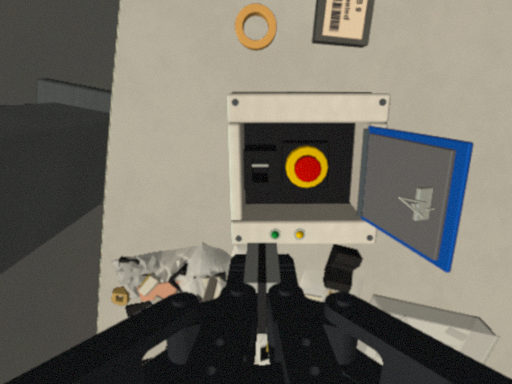

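View pics/side2.png

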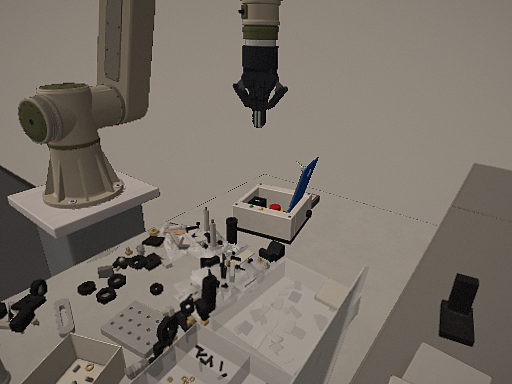

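The cover stands open and the red button is at (308,167) in the wrist image. The flared knuckles lie along box x, towards the open cover. I'll turn the tool 90° for clearance and locate the button from the image.

apply_moves(moves=[[[0, 0, 0], -10, 0], [[0, 0, 0], -20, 0], [[0, 0, 0], -30, 0], [[0, 0, 0], -40, 0], [[0, 0, 0], -50, 0], [[0, 0, 0], -60, 0], [[0, 0, 0], -70, 0], [[0, 0, 0], -80, 0], [[0, 0, 0], -90, 0], [[0, 0, 0], -90, 0]])

```text
clock: 9.05
tcp_pos: [0.5066, 0.188, 0.2433]
orientation: [0.0, 0.633, 0.774, -0.0]
wrist_force: [0.3, 0.7, 0.8]
finger_gap: 0.0
```

Run:
```python
from h import *
from workcell import env
s,M=st()
T=np.eye(4);T[:3,:3]=M;T[:3,3]=s["tcp_pos"]
r=env.read_camera("wrist");cv2.imwrite("pics/wrist3.png",r["pixels"][:,:,::-1])
r2,T2=pickle.load(open("wrist2.pkl","rb"))
def red(r):
    p=r["pixels"].astype(int);m=((p[:,:,0]>120)&(p[:,:,1]<60)).astype(np.uint8)
    n,l,st_,c=cv2.connectedComponentsWithStats(m);i=1+np.argmax(st_[1:,4]);print(st_[i],c[i]);return c[i]
obs=[]
for rr,TT in ((r2,T2),(r,T)):
    uv=red(rr);W=TT@rr["hand_eye"]
    A=onplane(rr,uv,.03,W)[0];B=onplane(rr,uv,.06,W)[0];print(A,B);obs.append((A,B-A))
# triangulate
(A,a),(B,b)=obs
x=np.linalg.lstsq(np.c_[a,-b],B-A,rcond=None)[0];p=A+x[0]*a;q=B+x[1]*b;print(p,q)
to(M,s["tcp_pos"],(p+q)/2)
to(M,s["tcp_pos"],[.551,.1976,.05])
```

```text
9.05 [0.5066 0.188  0.2433] F [0.2613 0.7274 0.831 ] gap 4.557466850801027e-05 xaz 101.404318392604 q [ 0.2069  0.2425 -0.0199  1.3083 -0.0001  0.0078]
[295 157  26  25 510] [307.1882 168.4824]
[0.555  0.1951 0.03  ] [0.5496 0.2008 0.06  ]
[251 200  24  25 484] [262.3946 211.9587]
[0.5576 0.1994 0.03  ] [0.547  0.1972 0.06  ]
[0.5521 0.1981 0.0461] [0.552  0.1982 0.046 ]
shift cm [ 0.1   4.65 19.72]
shift cm [ 0.06  4.54 19.33]
```

View pics/wrist3.png

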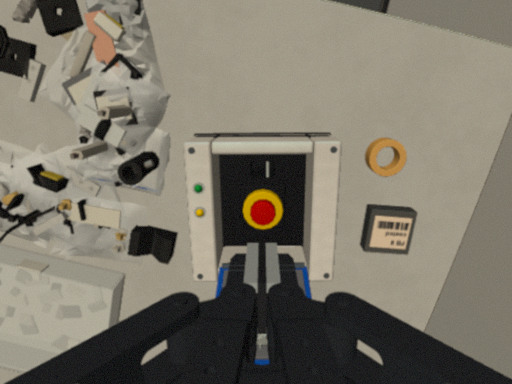

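The wrist view shows the well, with the red button at (262,212) and the cover leaning back behind the fingers. Triangulation puts the button top at z≈46 mm.

apply_moves(moves=[[[0.1, 2.5, 2], 0, 0], [[0.1, 4.6, 5], 0, 0], [[0.1, 4.6, 10], 0, 0], [[0.1, 4.6, 15], 0, 0], [[0.1, 4.6, 18], 0, 0], [[0.1, 4.6, 19], 0, 0], [[0.1, 4.6, 19.5], 0, 0], [[0.1, 4.6, 20], 0, 0], [[0.1, 4.6, 20.4], 0, 0], [[0.1, 4.6, 20.4], 0, 0]])

```text
clock: 10.35
tcp_pos: [0.5523, 0.1984, 0.0455]
orientation: [0.002, 0.633, 0.774, 0.002]
wrist_force: [-13.3, -3.8, 33.3]
finger_gap: 0.0001
```

Run:
```python
from h import *
s,M=st()
```

```text
10.35 [0.5523 0.1984 0.0455] F [-13.3069  -3.8121  33.3198] gap 7.910162682034514e-05 xaz 101.49644414832564 q [ 0.2084  0.4505 -0.228   0.8878 -0.0005  0.0078]
```

Run:
```python
from h import *
from workcell import env
s,M=st()
r=env.read_camera("wrist");cv2.imwrite("pics/wrist4.png",r["pixels"][:,:,::-1])
r=env.read_camera("side");cv2.imwrite("pics/side4.png",cv2.resize(r["pixels"][90:260,190:350,::-1],None,fx=3.5,fy=3.5,interpolation=cv2.INTER_CUBIC))
st()
```

```text
10.35 [0.5523 0.1984 0.0455] F [-13.3069  -3.8121  33.3198] gap 7.910162682034514e-05 xaz 101.49644414832564 q [ 0.2084  0.4505 -0.228   0.8878 -0.0005  0.0078]
10.45 [0.5523 0.1984 0.0455] F [-13.7436  -3.1896  33.7972] gap -0.0001738208532410722 xaz 101.49992422232114 q [ 0.2084  0.4504 -0.2281  0.8876 -0.0005  0.0077]
```

View pics/wrist4.png

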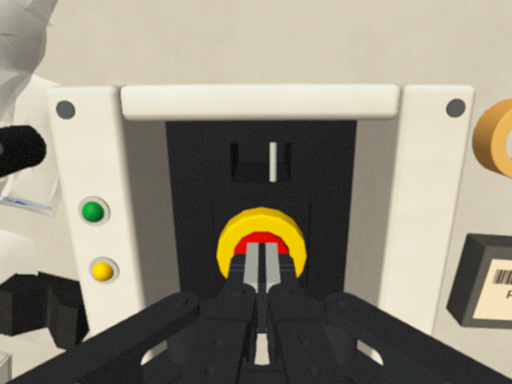

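View pics/side4.png

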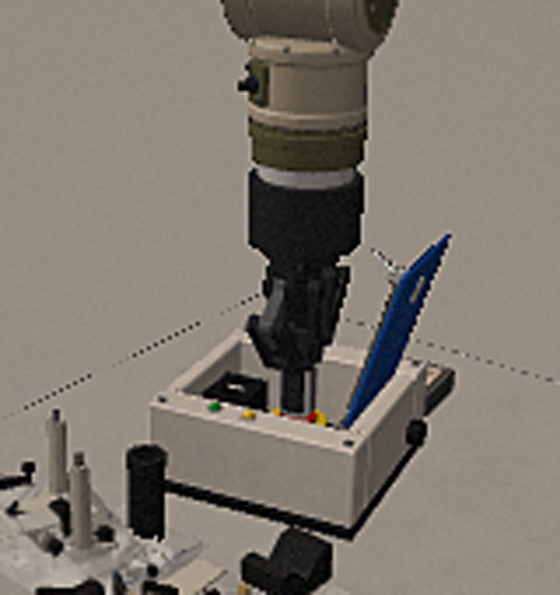

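The fingers sit on the red disc, clear of the cover, against a hard stop at 33 N. To confirm this is the button's travel limit, I'll back off 9 mm commanded and look for the spring force.

apply_moves(moves=[[[0, 0, -0.3], 0, 0], [[0, 0, -0.6], 0, 0], [[0, 0, -0.9], 0, 0], [[0, 0, -0.9], 0, 0], [[0, 0, -0.9], 0, 0], [[0, 0, -0.9], 0, 0], [[0, 0, -0.9], 0, 0], [[0, 0, -0.9], 0, 0], [[0, 0, -0.9], 0, 0], [[0, 0, -0.9], 0, 0]])

```text
clock: 11.7
tcp_pos: [0.5519, 0.1982, 0.0484]
orientation: [0.0, 0.633, 0.774, 0.0]
wrist_force: [2.5, 1.0, 3.5]
finger_gap: 0.0002
```

Run:
```python
from h import *
from workcell import env
s,M=st()
```

```text
11.7 [0.5519 0.1982 0.0484] F [2.4828 0.9716 3.498 ] gap 0.00017599859575682703 xaz 101.5143576891863 q [ 0.2081  0.4496 -0.2214  0.899  -0.0002  0.0071]
```

At 3 mm off the stop I read 3.5 N, which matches the button spring, so the button was fully down. Now I go up and over to behind the cover.

apply_moves(moves=[[[0, 0, -3], 0, 0], [[0, 0, -9], 0, 0], [[0, 0, -15], 0, 0], [[0, 0, -20], 0, 0], [[0, 2, -20.5], 0, 0], [[0, 6, -20.5], 0, 0], [[0, 10, -20.5], 0, 0], [[0, 11.8, -20.5], 0, 0], [[0, 11.8, -20.5], 0, 0], [[0, 11.8, -20.5], 0, 0]])

```text
clock: 12.95
tcp_pos: [0.6658, 0.2215, 0.2523]
orientation: [-0.001, 0.633, 0.774, -0.001]
wrist_force: [0.7, 0.9, -0.1]
finger_gap: 0.0001
```

Run:
```python
from h import *
from workcell import env
s,M=st()
e=np.array([np.cos(np.radians(11.6)),np.sin(np.radians(11.6)),0]);H=np.array([.6015,.208,.07])
d=s["tcp_pos"]-H;print("along",d@e,"up",d[2])
r=env.read_camera("side");cv2.imwrite("pics/side5.png",cv2.resize(r["pixels"][90:260,190:350,::-1],None,fx=3.5,fy=3.5,interpolation=cv2.INTER_CUBIC))
```

```text
12.95 [0.6658 0.2215 0.2523] F [ 0.7448  0.8858 -0.1034] gap 0.00010164628506960615 xaz 101.51752473964599 q [ 0.207   0.5845  0.5159  1.5051 -0.0001  0.006 ]
along 0.06573836168189073 up 0.18231409365820817
```

View pics/side5.png

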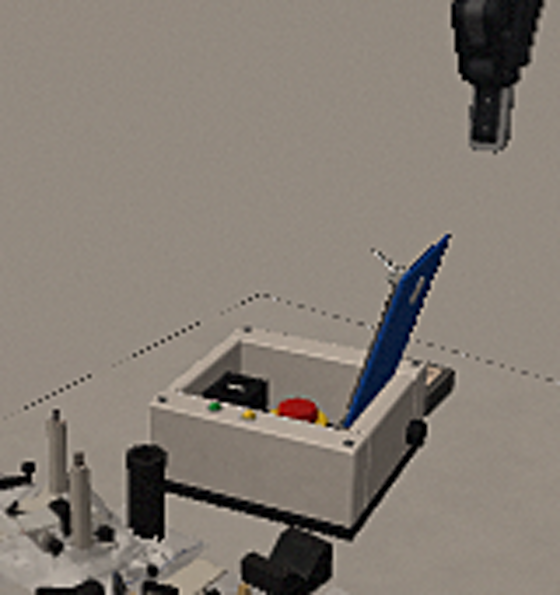

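apply_moves(moves=[[[0, 0, 5], 0, 0], [[0, 0, 9.7], 0, 0], [[0, -1.5, 9.7], 0, 0], [[0, -2.7, 9.7], 0, 0], [[0, -3.9, 9.7], 0, 0], [[0, -5, 9.7], 0, 0], [[0, -6.2, 9.7], 0, 0], [[0, -7.4, 9.7], 0, 0], [[0, -8.5, 9.9], 0, 0], [[0, -9.6, 10.2], 0, 0]])

```text
clock: 14.25
tcp_pos: [0.5724, 0.2025, 0.1511]
orientation: [0.0, 0.633, 0.774, 0.0]
wrist_force: [1.5, -0.4, 0.2]
finger_gap: -0.0
```

Run:
```python
from h import *
from workcell import env
s,M=st()
e=np.array([np.cos(np.radians(11.6)),np.sin(np.radians(11.6)),0]);H=np.array([.6015,.208,.07])
d=s["tcp_pos"]-H;print("along",d@e,"up",d[2])
r=env.read_camera("side");cv2.imwrite("pics/side6.png",cv2.resize(r["pixels"][90:260,190:350,::-1],None,fx=3.5,fy=3.5,interpolation=cv2.INTER_CUBIC))
```

```text
14.25 [0.5724 0.2025 0.1511] F [ 1.5443 -0.3511  0.1557] gap -2.332610134940985e-05 xaz 101.51537552894587 q [ 0.2079  0.4077 -0.0154  1.1476 -0.      0.0069]
along -0.029593478762181265 up 0.08108897933003323
```

View pics/side6.png

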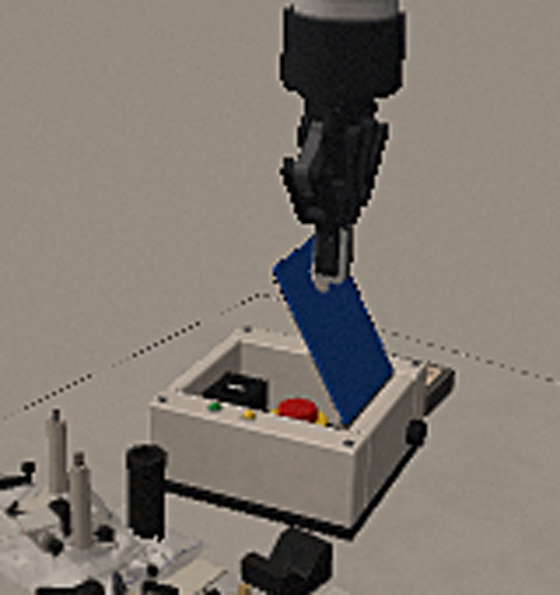

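The cover is at about 60°, with the fingers on its outer face as planned. I'll continue along the arc.

apply_moves(moves=[[[0, -1.1, 0.6], 0, 0], [[0, -2.2, 1.25], 0, 0], [[0, -3.15, 2.05], 0, 0], [[0, -4, 2.95], 0, 0], [[0, -4.75, 4], 0, 0], [[0, -5.4, 5.15], 0, 0], [[0, -5.65, 6], 0, 0], [[0, -5.85, 6.85], 0, 0], [[0, -5.95, 7.5], 0, 0], [[0, -5.95, 7.9], 0, 0]])

```text
clock: 15.55
tcp_pos: [0.5148, 0.1908, 0.0724]
orientation: [0.0, 0.633, 0.775, 0.0]
wrist_force: [-1.5, 0.3, 6.1]
finger_gap: -0.0003
```

Run:
```python
from h import *
from workcell import env
s,M=st()
e=np.array([np.cos(np.radians(11.6)),np.sin(np.radians(11.6)),0]);H=np.array([.6015,.208,.07])
d=s["tcp_pos"]-H;print("along",d@e,"up",d[2])
r=env.read_camera("side");cv2.imwrite("pics/side7.png",cv2.resize(r["pixels"][90:260,190:350,::-1],None,fx=3.5,fy=3.5,interpolation=cv2.INTER_CUBIC))
```

```text
15.55 [0.5148 0.1908 0.0724] F [-1.4909  0.3327  6.0879] gap -0.00028975239746251234 xaz 101.51959110274238 q [ 0.2087  0.3631 -0.2905  0.9171 -0.      0.0076]
along -0.08840164156173008 up 0.002356658952096552
```

View pics/side7.png

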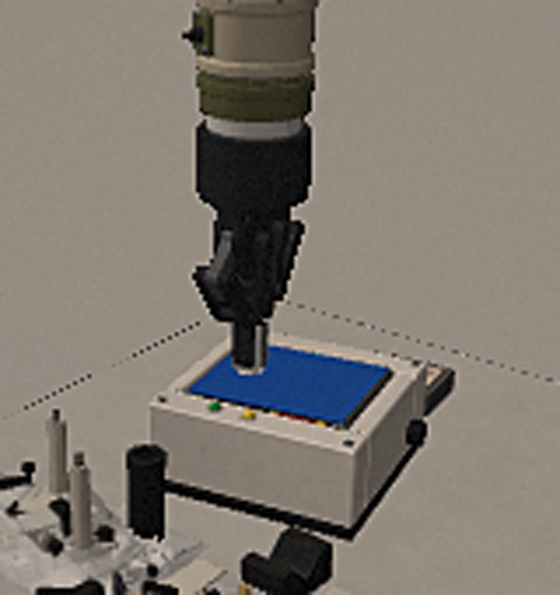

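apply_moves(moves=[[[0, 0, 0.2], 0, 0], [[0, 0, 0.4], 0, 0], [[0, 0, 0.6], 0, 0], [[0, 0, 0.8], 0, 0], [[0, 0, 1.0], 0, 0], [[0, 0, 1.1], 0, 0], [[0, 0, 1.1], 0, 0], [[0, 0, 1.1], 0, 0], [[0, 0, 1.1], 0, 0], [[0, 0, 1.1], 0, 0]])

```text
clock: 16.85
tcp_pos: [0.5149, 0.1907, 0.0651]
orientation: [0.001, 0.633, 0.775, 0.001]
wrist_force: [-10.5, -3.6, 30.7]
finger_gap: 0.0002
```

Run:
```python
from h import *
st()
```

```text
16.85 [0.5149 0.1907 0.0651] F [-10.5233  -3.5731  30.7362] gap 0.00015142953215639964 xaz 101.5218167381419 q [ 0.2088  0.3688 -0.3022  0.8974 -0.0005  0.0077]
```

The cover is at the hard stop (z=0.0651, 31 N). I release straight up.

apply_moves(moves=[[[0, 0, -1], 0, 0], [[0, 0, -3], 0, 0], [[0, 0, -8], 0, 0], [[0, 0, -13], 0, 0], [[0, 0, -17], 0, 0], [[0, -3, -18], 0, 0], [[0, -7, -18], 0, 0], [[0, -10, -18], 0, 0], [[0, -10, -18], 0, 0], [[0, -10, -18], 0, 0]])

```text
clock: 18.1
tcp_pos: [0.4173, 0.1709, 0.2412]
orientation: [0.0, 0.633, 0.774, 0.0]
wrist_force: [0.4, -0.8, 0.2]
finger_gap: 0.0001
```

Run:
```python
from h import *
from workcell import env
s,M=st()
r=env.read_camera("side");cv2.imwrite("pics/side8.png",cv2.resize(r["pixels"][90:260,190:350,::-1],None,fx=3.5,fy=3.5,interpolation=cv2.INTER_CUBIC))
r=env.read_camera("top");cv2.imwrite("pics/top8.png",r["pixels"][:,:,::-1])
r0=pickle.load(open("top0.pkl","rb"));d=np.abs(r["pixels"].astype(int)-r0["pixels"]).max(2)
for n,(u,v) in dict(opt=(165,186),tape=(180,230),vb=(308,147),post=(321,193)).items():print(n,d[v-15:v+16,u-15:u+16].mean())
```

```text
18.1 [0.4173 0.1709 0.2412] F [ 0.4105 -0.7575  0.1986] gap 0.00011952535702641507 xaz 101.51237131918104 q [ 0.2103  0.0695 -0.2321  1.2686 -0.0001  0.0094]
opt 10.979188345473466
tape 23.806451612903224
vb 50.1945889698231
post 36.18626430801249
```

View pics/side8.png

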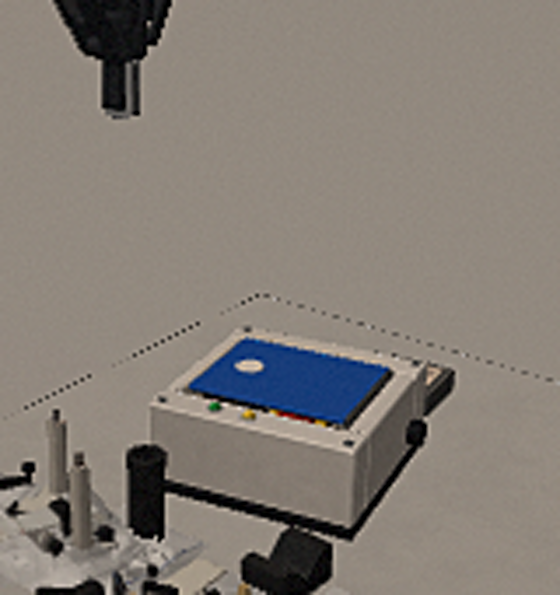

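View pics/top8.png

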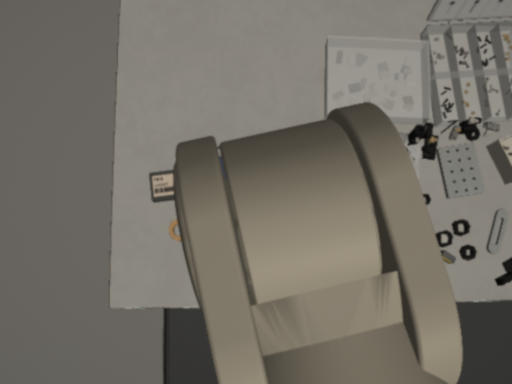

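The side view shows the cover shut more than 1 s after release; the arm hides the top view. I'll wait once more and compare the side view with the start, looking at the red strip by (290,415).

apply_moves(moves=[[[0, 0, 0], 0, 0], [[0, 0, 0], 0, 0], [[0, 0, 0], 0, 0], [[0, 0, 0], 0, 0], [[0, 0, 0], 0, 0], [[0, 0, 0], 0, 0], [[0, 0, 0], 0, 0], [[0, 0, 0], 0, 0], [[0, 0, 0], 0, 0], [[0, 0, 0], 0, 0]])

```text
clock: 19.45
tcp_pos: [0.4167, 0.1708, 0.2413]
orientation: [0.0, 0.633, 0.774, -0.0]
wrist_force: [0.4, -0.3, 0.6]
finger_gap: 0.0002
```

Run:
```python
from h import *
from workcell import env
r=env.read_camera("side");a=r["pixels"];b=pickle.load(open("side0.pkl","rb"))["pixels"]
d=np.abs(a.astype(int)-b).max(2);print(d[165:265,195:335].mean(),d[165:265,195:335].max())
f=lambda p:cv2.resize(p[165:265,215:335,::-1],None,fx=3.3,fy=3.3,interpolation=cv2.INTER_CUBIC)
cv2.imwrite("pics/cmp.png",np.hstack([f(b),f(a)]))
st()
```

```text
2.5735714285714284 59
19.5 [0.4167 0.1708 0.2413] F [-0.1944 -0.6476 -0.2643] gap -7.264009863724981e-05 xaz 101.5148174662284 q [ 0.2104  0.0689 -0.2326  1.2693 -0.0001  0.0094]
```

View pics/cmp.png

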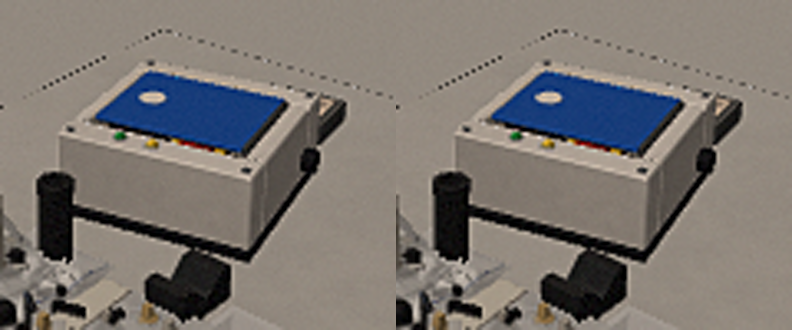

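The before and after crops match: the cover is shut as at the start, and the post holder and V-block haven't moved. I'm handing in.

```bash
python3 -c "
from workcell import env
print(env.hand_in())"
```

```text
the job is handed in; nothing more can be done
None
```

The interlock box is reset and its cover is latched shut again; I handed the job in at about 19.5 s of the 53 s. The hand-in reports no verdict.

- **Opening:** I pressed the cover at its white mark to the hard stop (16 N). On release it popped fully open, which the camera images showed.
- **Reset button:** I pressed it to a hard stop at 33 N. After backing off 3 mm I still read a spring force of about 3.5 N, so it had been fully down.
- **Closing:** I pushed the cover shut from its outer side and pressed it to the stop at 31 N (TCP height 65.1 mm, against 65.4 mm on the first press). It was still shut more than 2 s after I let go.
- **Final checks:**
  - The last side view matches the starting one: cover shut, post holder and V-block where they stood.
  - The arm was clear of everything.
  - In the top view the arm hid most of the box and its surroundings. The dark grey box and the tape were only partly visible there, at their original places. My image-difference check on that view was therefore no use.
- **Disagreement:** I triangulated the button's top at 46 mm, but contact put it at about 51.5 mm. The spring check settled it in favour of contact.

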